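# Lock the jar turntable and unscrew the glaze jar

### The job

Pick up the mallet and use it to knock the brass lock pin of the jar stand fully down, so that the turntable holding the jar can no longer spin, then set the mallet back down on the table clear of the stand. Unscrew the tight blue cap of the jar in the stand (anticlockwise, as usual) until its threads come free, without forcing it, and lift it only until it hangs level just clear of the jar's mouth, no more than about three centimetres above it. Finish while still holding the cap there over the jar; leave the other things on the table where they are.

Things in the scene. Friction and masses are not known exactly. Their poses are not given: they have to be found in the camera images.
- stand: The jar stand, fixed: a dark steel disc 176 mm across, origin at its centre at table height, z up. It carries an aluminium turntable (161 mm across over a ring of 20 round-topped studs, top 34 mm above the table) with the jar in its middle. A grey post on the stand's own -y side (63 mm high) guides the brass lock pin.
- turntable: The turning part: aluminium table ringed with studs, black rubber chuck (62 mm across, 48 mm high) and the jar held firm in it, white with a green band, 50 mm across, neck 37 mm, rim 107.5 mm above the table. Origin on the stand's axis at table height. Spins almost freely until the lock pin is down, then is held to about 1 degree.
- jar_rim (a point): Centre of the jar's mouth, on the turning axis at the height of the rim (107.5 mm above the table), z up.
- cap_mid (a point): Middle of the blue ribbed screw cap, on its axis, half-way up; z up. 56 mm across, 24 mm high, 100 g, loose; closed, its top is 113 mm above the table. Turned anticlockwise from above it rises 4.3 mm per rad and comes free after about 2.4 rad (9 mm up); up to 3.1 rad does no harm. A sprung seal in the mouth pushes up under it: tight (0.2 to 0.3 N m) at first; let go part-way, it stays put.
- lock_pin (a joint): Travel of the lock pin in m: 0 fully up, 0.018 fully down. It moves straight down, needs about 6 to 10 N, and stays down where it is left. It drops between two studs of the turntable, nudging the turntable a little if needed.
- pin_top (a point): Centre of the top of the pin's round brass head (17 mm across), 74 mm from the stand's axis; 86 mm above the table when up, 68 mm when down.
- mallet_grip (a point): Where to hold the mallet: on the centre line of its wooden handle, 50 mm from the head's axis; own +x points to the head. The mallet stands on the striking face of its black head (48 mm across, 60 mm tall, axis upright); the handle runs level along own -x to 135 mm from the head's axis, 20 mm wide, 24 mm tall, centre line 30 mm above the face.
- mallet_face (a point): Centre of the mallet's striking face, the underside of the head; on the head's axis, at table height while it stands. Axes as mallet_grip.
- mallet: The mallet as a whole, about 0.24 kg; origin at mallet_face.
- cap: The cap as a whole; origin at the centre of its lower edge, 12 mm below cap_mid. It is 3 mm wider all round than the jar under it, so fingers can reach 30 mm down past it. Once free it lifts straight up.
- rib_wood: Bystander: flat kidney-shaped wooden rib, 45 x 90 x 6 mm.
- brush: Bystander: red brush, 180 mm long.
- stamp: Bystander: small white plaster stamp, 31 mm across, 53 mm high.
- pinch_pot: Bystander: small brown pinch pot, 72 mm across, 64 mm high.

How it is judged:
By the outcome, as a careful person would: the job done as asked, in the order asked, and still so for the second after the job is handed in, while the arm keeps its last pose, push and grip.
It also fails if it takes over 67 s, if anything falls off the work surface, if the arm or the gripper's body presses on something with over 40 N, if the wrist force passes 120 N, or if a joint passes its speed limit or range.

### The arm

A 6-joint arm with a two-finger parallel gripper is mounted at the origin on a cart in front of the work surface, level with it; the furniture and walls round the work are solid. World frame = base frame: x ahead of the robot, y to its left, z up, the work surface at z = 0. Lengths are in m, angles in rad, forces in N, time in s.
With the tool pointing down it reaches from about 0.25 to 0.775 m from the base axis. Payload 4 kg.
Tool frame: the origin (TCP) lies midway between the tips of the shut fingers; the grasp point (between the pads) lies 19 mm behind it (robot.tcp_to_grasp is the distance from the TCP to the grasp point, in m); z points along the fingers, y is the line along which they close (so a half turn about z gives the same grasp; the last joint's range is limited). The gripper opens to 94 mm and grips with 3 to 60 N. Pads are 16 mm wide; open, the fingers measure 119 mm over their backs; the gripper's body (75 mm by 177 mm) begins 78 mm behind the grasp point.
Start: joints at [1.157, 0.087, 1.371, -0, 1.684, -0.103], TCP at [0.168, 0.524, 0.206] pointing down, gripper open.
Joint ranges: [-3.1, 3.1], [-0.76, 2.03], [0.27, 2.55], [-1.08, 4.22], [0.17, 2.65], [-2.57, 2.57]. Speed limits (rad/s): [2.79, 2.79, 3.14, 3.14, 3.14, 3.14].

### API

Orientations are given as [roll, pitch, yaw] about the fixed x, y, z axes, in that order (R = Rz(yaw) Ry(pitch) Rx(roll)).
In Python, from bench import robot, viewer gives the robot as it stands. The module is installed in compiled form; this text tells all that it offers.
- The arm moves only by the shell command python3 -m handwheel 'ROWS' [OPENING]. ROWS is JSON, a list of rows, each a list of 6 numbers: the shift along the tool's x, y, z in units of 0.2 m (1.0 is 0.2 m), then the turn, a rotation vector about the tool's x, y, z in units of 30 degrees (1.0 is 30 degrees). In form: [[x, y, z, wx, wy, wz], ...]. A call has 1 to 10 rows; each row is the pose to reach, as a shift and turn from the pose commanded when the call began, along the tool's axes at that moment; what a row does not reach only later rows make up. A row lasts 1/12 s, in which the tool goes at most 41.7 mm and 7.16 degrees, less where a joint would pass 70% of its speed; a pose out of reach is approached as far as the arm can. A call with a number of a shift or a turn outside -1 to 1 is refused whole. A call with a gripper value outside its range is refused whole. OPENING is the gripper's target within -1 to 1 (shut at 1, half-way at 0, fully open at -1), set as the call begins (- or left out, the last holds). The fingers move at their own pace and stop on an object; the grip force is fixed at half the most. Time passes only in rows, so rows that repeat a pose let the fingers close. It gives the time, the measured TCP pose, the force, the opening and the grip force at its end, in the units of the state.
- robot.get_obs(): the state, without advancing time (a new reading comes with each control period).
- viewer.snapshot(name): name is "scene" or "top" or "wrist"; returns the picture (480x640x3 uint8, red, green, blue); there is no depth.
- viewer.calibration(name): a dict with "fx", "fy", "cx", "cy" (pixels), "k1" (the pictures are not rectified: a ray, as slopes to the right and down, at radius r is drawn at 1 + k1 r^2 times it, then the intrinsics apply), "R" (3x3) and "t" (3): a world point X has camera coordinates R X + t. Camera axes: x right, y down, z forward; pixel columns grow to the right and rows downward; lengths in m; the calibration is good to about 2 mm. A picture is of the moment at which its call begins: read the wrist's pose just before it. calibration takes no time and is no camera call; for the wrist camera it gives the pose at the moment of the call.
- robot.close_job(): hands the job in; it is judged then, once.
The state is a dict: "time": time; "joint_positions": joint angles; "qvel": joint speeds; "joint_torque": joint torques, N m; "tool_pos": TCP position; "ee_rot": TCP orientation; "wrist_force": force on the tool from outside, world axes, zero at the start; "wrist_torque": the same for the moment, N m; "width": finger opening in m; "finger_force": force on a finger pad.
Only numpy, scipy, OpenCV 4.12 (cv2) and the standard library are available. Lean on these libraries where they do the work, as an engineer would, in place of code of your own. Each camera call takes 0.05 s, during which the arm holds its last target. There are 200 camera calls.

## Working session

There is one attempt and no reset: what is moved stays moved. The work goes in short steps, Python scripts to look and compute and a shell command to move; the robot and the scene stay as the last step left them, time stands still between calls to the robot, and variables do not carry over. Pictures are saved under pics/ and viewed, at most 10 in all, crops included, and the job is handed in when it is done.

```bash
mkdir -p pics; cat > h.py <<'E'
import numpy as np, cv2
from bench import robot, viewer
def snap(n,f):
    c=viewer.calibration(n); im=viewer.snapshot(n); cv2.imwrite('pics/'+f,im[:,:,::-1]); return im,c
def ray(c,u,v):
    d=np.array([(u-c['cx'])/c['fx'],(v-c['cy'])/c['fy']]); s=d.copy()
    for _ in range(20): s=d/(1+c['k1']*(s@s))
    R=np.array(c['R']);t=np.array(c['t'])
    return -R.T@t, R.T@np.array([s[0],s[1],1])
def onz(c,u,v,z):
    o,d=ray(c,u,v); return o+d*(z-o[2])/d[2]
def proj(c,X):
    p=np.array(c['R'])@np.array(X)+np.array(c['t']); s=p[:2]/p[2]; s=s*(1+c['k1']*(s@s))
    return s*[c['fx'],c['fy']]+[c['cx'],c['cy']]
E
python3 - <<'E'
from h import *
a,c=snap('scene','s1.png'); b,d=snap('top','t1.png')
cv2.imwrite('pics/t1.png',b[:,:,::-1])
o=robot.get_obs(); print(o); 
for k in (c,d): print({x:np.round(np.array(k[x]),3).tolist() for x in k})
E
```

```text
{'time': 0.1, 'joint_positions': array([ 1.15690522e+00,  8.78989754e-02,  1.37207397e+00, -3.61639400e-05,
        1.68360637e+00, -1.03095345e-01]), 'qvel': array([-2.89150679e-04, -3.36801853e-05, -1.90835949e-03,  6.06739073e-05,
       -1.53013267e-04, -1.03565665e-03]), 'joint_torque': array([ 2.96973340e-03, -3.41251802e+01, -3.03301585e+01,  7.22001493e-02,
        3.04199662e-02, -1.01307837e-04]), 'tool_pos': array([0.16801556, 0.52319575, 0.20442624]), 'ee_rot': array([-3.13961284e+00, -1.68701805e-04,  2.83079269e+00]), 'wrist_force': array([ 0.02314301, -0.42529517, -0.35957097]), 'wrist_torque': array([-0.00319987, -0.03565549, -0.02602831]), 'finger_force': 0.0, 'width': 0.09406042622407891}
{'fx': 447.978, 'fy': 447.978, 'cx': 313.01, 'cy': 243.335, 'k1': -0.093, 'R': [[0.617, -0.787, 0.005], [-0.531, -0.42, -0.736], [0.582, 0.451, -0.677]], 't': [-0.301, 0.394, 0.612]}
{'fx': 440.483, 'fy': 440.483, 'cx': 320.479, 'cy': 239.383, 'k1': 0.009, 'R': [[-0.026, -0.999, 0.031], [-0.991, 0.022, -0.133], [0.132, -0.034, -0.991]], 't': [0.057, 0.537, 0.858]}
```

View pics/t1.png

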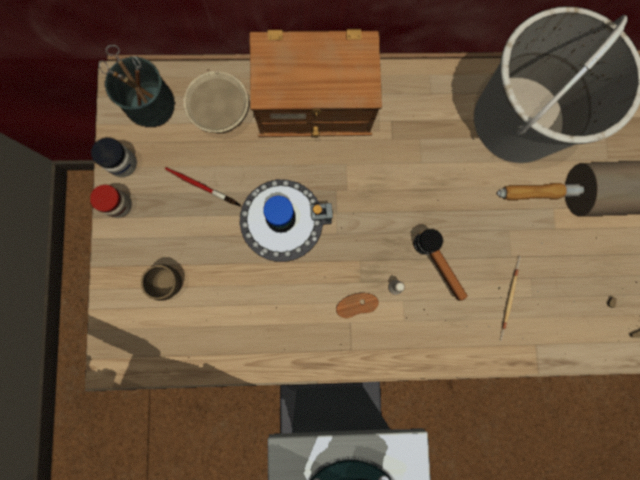

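View pics/s1.png

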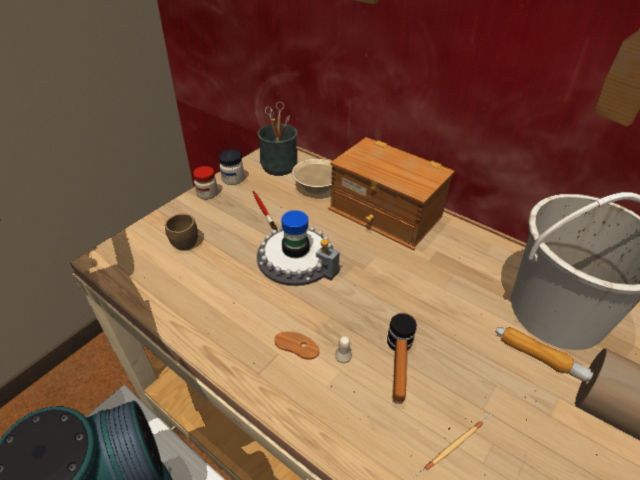

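The top view shows the stand at about (282,218), the brass pin at (319,210), the mallet head at (430,240), and the handle end at (462,297). The scene view shows the cap at (295,222), the pin at (325,243), and the mallet at (402,330) to (400,397).

```bash
cat > m.py <<'E'
from h import *
a=cv2.imread('pics/s1.png');b=cv2.imread('pics/t1.png');c=viewer.calibration('scene');d=viewer.calibration('top')
def blob(im,lo,hi,box):
    x0,y0,x1,y1=box; m=cv2.inRange(cv2.cvtColor(im,cv2.COLOR_BGR2HSV),np.array(lo),np.array(hi))
    z=np.zeros_like(m); z[y0:y1,x0:x1]=m[y0:y1,x0:x1]
    cs,_=cv2.findContours(z,cv2.RETR_EXTERNAL,cv2.CHAIN_APPROX_NONE); return max(cs,key=cv2.contourArea),z
def cen(k): m=cv2.moments(k); return m['m10']/m['m00'],m['m01']/m['m00']
def tri(p,q):
    o1,d1=ray(c,*p);o2,d2=ray(d,*q);s=np.linalg.lstsq(np.c_[d1,-d2],o2-o1,rcond=None)[0]
    A=o1+s[0]*d1;B=o2+s[1]*d2; return (A+B)/2,np.linalg.norm(A-B)
if __name__=='__main__':
    k1,_=blob(a,(105,120,50),(130,255,255),(270,200,320,245)); k2,_=blob(b,(105,120,50),(130,255,255),(255,185,305,240))
    print('cap',cv2.boundingRect(k1),cv2.boundingRect(k2),tri(cen(k1),cen(k2)))
    p1,_=blob(a,(12,120,100),(30,255,255),(315,232,335,260)); p2,_=blob(b,(12,120,100),(30,255,255),(308,198,330,222))
    print('pin',cv2.boundingRect(p1),cv2.boundingRect(p2),tri(cen(p1),cen(p2)), onz(d,*cen(p2),.086),onz(c,*cen(p1),.084))
    h,_=blob(b,(0,120,40),(12,255,255),(415,225,475,305)); print('handle',cv2.boundingRect(h),cv2.minAreaRect(h))
    hh=cv2.minAreaRect(h); ends=cv2.boxPoints(hh); print([onz(d,*e,.038)[:2].round(4) for e in ends], onz(d,*hh[0],.038))
    g,_=blob(b,(0,0,0),(179,255,70),(405,220,450,260)); e=cv2.fitEllipse(cv2.convexHull(g)); print('head',e,onz(d,*e[0],.045))
    # stand disc: dark ring
    s,_=blob(b,(0,0,0),(179,90,110),(230,170,335,270)); print('disc',cv2.boundingRect(s)); (x,y),r=cv2.minEnclosingCircle(s); print(x,y,r,onz(d,x,y,.005))
    vis=cv2.resize(b[165:310,225:480],None,fx=3,fy=3,interpolation=cv2.INTER_CUBIC); 
    for kk in (k2,p2,h,g,s): cv2.drawContours(vis,[((kk-[225,165])*3+1)],-1,(0,255,0),1)
    cv2.imwrite('pics/v1.png',vis)
E
python3 m.py
```

```text
cap (282, 211, 26, 24) (264, 196, 30, 31) (array([0.58482906, 0.12508285, 0.10264535]), np.float64(0.002000371580420356))
pin (321, 239, 8, 7) (313, 205, 9, 9) (array([0.59069278, 0.05130891, 0.08419453]), np.float64(0.001191847121380271)) [0.5907549  0.05093702 0.086     ] [0.59036833 0.05179197 0.084     ]
handle (430, 250, 36, 50) ((447.94384765625, 274.9101257324219), (55.1198844909668, 10.175979614257812), 57.9946174621582)
[array([ 0.5027, -0.1751]), array([ 0.5133, -0.1934]), array([ 0.4178, -0.2465]), array([ 0.4076, -0.2284])] [ 0.46004045 -0.21101612  0.038     ]
head ((428.1514587402344, 243.16046142578125), (28.533687591552734, 31.92759132385254), 155.45001220703125) [ 0.52450193 -0.17269177  0.045     ]
disc (240, 179, 92, 83)
284.9424743652344 219.0986328125 46.14891815185547 [0.58695456 0.11652168 0.005     ]
```

View pics/v1.png

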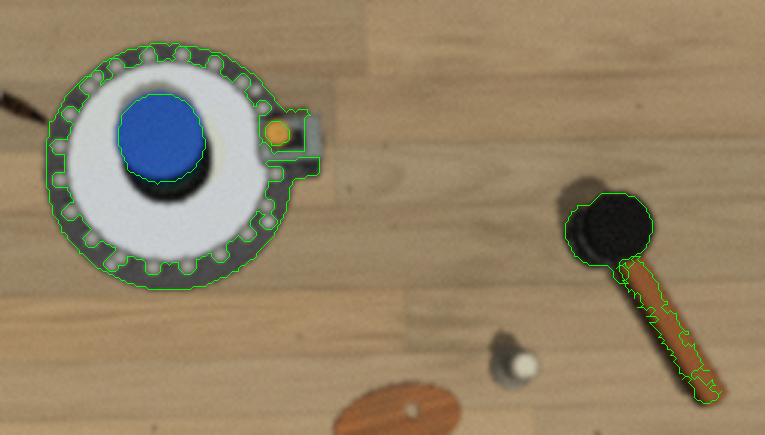

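```bash
cat >> h.py <<'E'
from scipy.spatial.transform import Rotation as Ro
def plan(pos,yaw,tilt=(0,0)):
    o=robot.get_obs(); R=Ro.from_euler('xyz',o['ee_rot']); T=Ro.from_euler('xyz',[np.pi,0,yaw])
    print('t',round(o['time'],2),'pos',o['tool_pos'].round(4),'rot',o['ee_rot'].round(4),'F',o['wrist_force'].round(1),'w',round(o['width'],4),'ff',round(o['finger_force'],1),'q6',o['joint_positions'].round(2)[[0,5]])
    print('shift',(R.inv().apply(np.array(pos)-o['tool_pos'])/.2).round(3),'turn',(np.degrees((R.inv()*T).as_rotvec())/30).round(3))
E
python3 - <<'E'
from m import *
for p in [(431,241),(430.6,241.3)]: print('headtop',onz(d,*p,.06))
p,q=onz(d,438.3,252.3,.042),onz(d,461.7,297.7,.042); print(p,q,np.arctan2(*(p-q)[1::-1]))
plan((.47,-.2,.25),.53)
E
```

```text
headtop [ 0.52690114 -0.17439709  0.06      ]
headtop [ 0.52631941 -0.17356248  0.06      ]
[ 0.50582858 -0.19307031  0.042     ] [ 0.41391408 -0.2343874   0.042     ] 0.42245183448254997
t 0.1 pos [0.168  0.5232 0.2044] rot [-3.1396e+00 -2.0000e-04  2.8308e+00] F [ 0.  -0.4 -0.4] w 0.0941 ff 0.0 q6 [ 1.16 -0.1 ]
shift [-2.543 -2.981 -0.222] turn [-2.000e-03  4.000e-03  4.394e+00]
```

```bash
M="python3 -m handwheel"
python3 -m handwheel '[[-0.85,-0.99,-0.08,0,0,0],[-0.85,-0.99,-0.08,0,0,0],[-0.85,-0.99,-0.08,0,0,0],[-0.85,-0.99,-0.08,0,0,0],[-0.85,-0.99,-0.08,0,0,0],[-0.85,-0.99,-0.08,0,0,0],[-0.85,-0.99,-0.08,0,0,0]]'
python3 -m handwheel '[[-0.85,-0.99,-0.08,0,0,0],[-0.85,-0.99,-0.08,0,0,0],[-0.85,-0.99,-0.08,0,0,0],[-0.85,-0.99,-0.08,0,0,0],[-0.85,-0.99,-0.08,0,0,0],[-0.85,-0.99,-0.08,0,0,0],[-0.85,-0.99,-0.08,0,0,0]]'
python3 -m handwheel '[[-0.85,-0.99,-0.08,0,0,0.8],[-0.85,-0.99,-0.08,0,0,0.8],[-0.85,-0.99,-0.08,0,0,0.8],[-0.85,-0.99,-0.08,0,0,0.8],[-0.85,-0.99,-0.08,0,0,0.8],[-0.85,-0.99,-0.08,0,0,0.8],[-0.85,-0.99,-0.08,0,0,0.8]]'
python3 -m handwheel '[[0,0,0,0,0,0.9],[0,0,0,0,0,0.9],[0,0,0,0,0,0.9],[0,0,0,0,0,0.9]]'
python3 -m handwheel '[[0,0,0,0,0,0.9],[0,0,0,0,0,0.9],[0,0,0,0,0,0.9],[0,0,0,0,0,0.9]]'
python3 -m handwheel '[[0,0,0,0,0,0.9],[0,0,0,0,0,0.9],[0,0,0,0,0,0.9],[0,0,0,0,0,0.9]]'
python3 -m handwheel '[[0,0,0,0,0,0.9],[0,0,0,0,0,0.9],[0,0,0,0,0,0.9],[0,0,0,0,0,0.9],[0,0,0,0,0,0.9]]'
python3 - <<'E'
from h import *
plan((.47,-.2,.25),.53)
snap('wrist','w1.png'); np.save('w1c.npy',viewer.calibration('wrist'),allow_pickle=True)
E
```

```text
time: 0.68
tool_pos: [0.2708, 0.2791, 0.2217]
ee_rot: [-3.141, 0.002, 2.826]
wrist_force: [-0.5, 0.7, -0.0]
width: 0.094
finger_force: 0.0
time: 1.27
tool_pos: [0.3719, 0.0379, 0.2372]
ee_rot: [-3.139, 0.001, 2.824]
wrist_force: [-0.7, 0.3, -0.0]
width: 0.0941
finger_force: 0.0
time: 1.85
tool_pos: [0.4729, -0.2027, 0.2518]
ee_rot: [-3.14, -0.001, 2.407]
wrist_force: [0.5, 0.0, 0.4]
width: 0.094
finger_force: 0.0
time: 2.18
tool_pos: [0.4718, -0.1974, 0.2528]
ee_rot: [-3.141, -0.001, 1.935]
wrist_force: [0.2, 0.7, 0.2]
width: 0.094
finger_force: 0.0
time: 2.52
tool_pos: [0.4718, -0.1971, 0.253]
ee_rot: [-3.141, -0.001, 1.464]
wrist_force: [-0.4, 0.0, 0.3]
width: 0.094
finger_force: 0.0
time: 2.85
tool_pos: [0.4718, -0.1971, 0.253]
ee_rot: [-3.14, -0.0, 0.993]
wrist_force: [-0.1, -0.5, 0.1]
width: 0.0939
finger_force: 0.0
time: 3.27
tool_pos: [0.4718, -0.1972, 0.253]
ee_rot: [-3.14, 0.0, 0.526]
wrist_force: [-0.4, -0.3, 0.2]
width: 0.0939
finger_force: 0.0
t 3.27 pos [ 0.4718 -0.1972  0.253 ] rot [-3.1405e+00  3.0000e-04  5.2600e-01] F [-0.4 -0.3  0.2] w 0.0939 ff 0.0 q6 [-0.51  0.54]
shift [-0.015  0.008  0.015] turn [-0.002  0.001 -0.008]
```

View pics/w1.png

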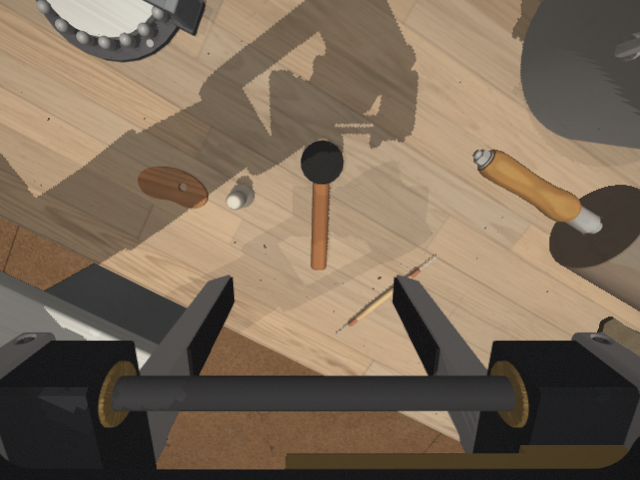

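The wrist view shows the mallet head at (322,162), the handle from (320,182) to (318,269), and the stamp at (236,200), left of the handle.

```bash
python3 - <<'E'
from m import *
w=cv2.imread('pics/w1.png'); c=np.load('w1c.npy',allow_pickle=True).item()
hd,_=blob(w,(0,0,0),(179,255,60),(290,130,350,190)); (u,v),r=cv2.minEnclosingCircle(hd); print(u,v,r,onz(c,u,v,.06),onz(c,u,v,.055))
h,_=blob(w,(0,110,60),(15,255,255),(300,190,340,280)); print(cv2.boundingRect(h))
pts=h[:,0,:].astype(float)
mid=[]
for y in range(195,262,3):
    x=pts[pts[:,1]==y][:,0]; mid.append(onz(c,(x.min()+x.max())/2,y,.038))
mid=np.array(mid); f=np.polyfit(mid[:,0],mid[:,1],1); print('yaw',np.arctan(f[0]),'line y at head x',np.polyval(f,.526)); 
P=onz(c,(pts[:,0].min()+pts[:,0].max())/2,pts[:,1].max(),.035); print('tail',P)
print('stamp',onz(c,235,201,.05))
E
```

```text
322.0 161.9146270751953 21.461515426635742 [ 0.52913873 -0.17475788  0.06      ] [ 0.52893987 -0.17502139  0.055     ]
(311, 190, 18, 80)
yaw 0.5035270384654018 line y at head x -0.17666316230242335
tail [ 0.41118784 -0.24224427  0.035     ]
stamp [ 0.43931363 -0.11068512  0.05      ]
```

```bash
python3 -c "
from h import *
plan((.4915,-.1958,.012),.515)"
```

```text
t 3.32 pos [ 0.4719 -0.1972  0.2531] rot [-3.1405e+00  3.0000e-04  5.2950e-01] F [-0.5  0.2  0.5] w 0.0939 ff 0.0 q6 [-0.51  0.53]
shift [0.089 0.045 1.205] turn [-0.002  0.001  0.028]
```

```bash

python3 -m handwheel '[[0.09,0.045,0.3,0,0,0.03],[0.09,0.045,0.6,0,0,0.03],[0.09,0.045,0.9,0,0,0.03],[0.09,0.045,0.9,0,0,0.03],[0.09,0.045,0.9,0,0,0.03],[0.09,0.045,0.9,0,0,0.03],[0.09,0.045,0.9,0,0,0.03]]' 
python3 -m handwheel '[[0,0,0.15,0,0,0],[0,0,0.305,0,0,0],[0,0,0.305,0,0,0],[0,0,0.305,0,0,0]]' 
python3 -c "
from h import *
plan((.4915,-.1958,.012),.515)"
```

```text
time: 3.9
tool_pos: [0.4916, -0.196, 0.0727]
ee_rot: [-3.139, 0.001, 0.513]
wrist_force: [0.5, -0.0, 0.7]
width: 0.0937
finger_force: 0.0
time: 4.23
tool_pos: [0.4924, -0.1966, 0.0135]
ee_rot: [-3.141, -0.0, 0.512]
wrist_force: [0.1, 0.4, 0.8]
width: 0.0941
finger_force: 0.0
t 4.23 pos [ 0.4924 -0.1966  0.0135] rot [-3.1415e+00 -1.0000e-04  5.1190e-01] F [0.1 0.4 0.8] w 0.0941 ff 0.0 q6 [-0.49  0.57]
shift [-0.002 -0.006  0.007] turn [-0.    -0.    -0.006]
```

```bash

python3 -m handwheel '[[0,0,0,0,0,0],[0,0,0,0,0,0],[0,0,0,0,0,0],[0,0,0,0,0,0],[0,0,0,0,0,0],[0,0,0,0,0,0],[0,0,0,0,0,0],[0,0,0,0,0,0]]' 1
python3 -m handwheel '[[0,0,-0.1,0,0,0],[0,0,-0.2,0,0,0],[0,0,-0.4,0,0,0],[0,0,-0.6,0,0,0],[0,0,-0.7,0,0,0],[0,0,-0.7,0,0,0],[0,0,-0.7,0,0,0]]' 
python3 -c "
from h import *
plan((.5629,.0355,.145),.515)"
```

```text
time: 4.9
tool_pos: [0.4922, -0.1965, 0.0124]
ee_rot: [-3.141, -0.0, 0.511]
wrist_force: [0.0, -1.1, -0.4]
width: 0.044
finger_force: 0.0
time: 5.48
tool_pos: [0.493, -0.197, 0.154]
ee_rot: [3.139, -0.002, 0.511]
wrist_force: [-0.1, -0.3, -0.9]
width: 0.0005
finger_force: 0.0
t 5.48 pos [ 0.493 -0.197  0.154] rot [ 3.1388e+00 -1.9000e-03  5.1130e-01] F [-0.1 -0.3 -0.9] w 0.0005 ff 0.0 q6 [-0.49  0.57]
shift [ 0.874 -0.843  0.044] turn [ 0.005 -0.004 -0.007]
```

The fingers were still closing when I lifted, so the mallet wasn't gripped. I'll re-open and check that it hasn't moved.

```bash

python3 -m handwheel '[[0,0,-0.2,0,0,0],[0,0,-0.4,0,0,0],[0,0,-0.5,0,0,0],[0,0,-0.5,0,0,0],[0,0,-0.5,0,0,0],[0,0,-0.5,0,0,0],[0,0,-0.5,0,0,0],[0,0,-0.5,0,0,0],[0,0,-0.5,0,0,0],[0,0,-0.5,0,0,0]]' -0.2
python3 - <<'E'
from h import *
c=viewer.calibration('wrist'); snap('wrist','w2.png'); np.save('w2c.npy',c,allow_pickle=True); plan((.4915,-.1958,.012),.515)
E
```

```text
time: 6.32
tool_pos: [0.4919, -0.1964, 0.2513]
ee_rot: [-3.14, 0.001, 0.511]
wrist_force: [0.1, 0.4, -0.1]
width: 0.0561
finger_force: 0.0
t 6.37 pos [ 0.492  -0.1965  0.2517] rot [-3.1405e+00  6.0000e-04  5.1130e-01] F [0.8 0.4 0.2] w 0.0562 ff 0.0 q6 [-0.49  0.57]
shift [ 0.    -0.003  1.199] turn [-0.002  0.001 -0.007]
```

View pics/w2.png

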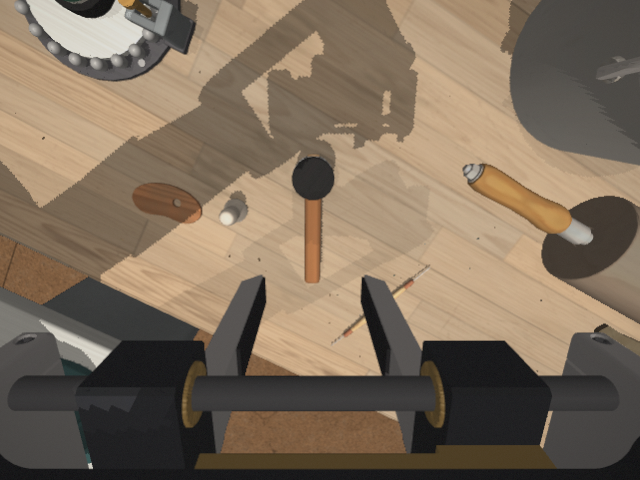

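The mallet is still upright, with its head at (313,178) and handle end at (312,282). I'll measure it quickly and check the pin again.

```bash
python3 - <<'E'
from m import *
w=cv2.imread('pics/w2.png'); c=np.load('w2c.npy',allow_pickle=True).item()
hd,_=blob(w,(0,0,0),(179,255,60),(285,150,345,208)); (u,v),r=cv2.minEnclosingCircle(hd); H=onz(c,u,v,.058); print(u,v,r,H)
h,_=blob(w,(0,110,60),(15,255,255),(295,206,335,290)); pts=h[:,0,:].astype(float)
P=onz(c,(pts[:,0].min()+pts[:,0].max())/2,pts[:,1].max(),.035); print('tail',P,H-P,np.arctan2(*(H-P)[1::-1]),np.linalg.norm((H-P)[:2]))
E
```

```text
312.5 177.96340942382812 21.325851440429688 [ 0.52908615 -0.17442832  0.058     ]
tail [ 0.41059266 -0.24097457  0.035     ] [0.11849348 0.06654625 0.023     ] 0.5117074963031247 0.1359011006549809
```

```bash

python3 -m handwheel '[[0,0,0.3,0,0,0],[0,0,0.6,0,0,0],[0,0,0.9,0,0,0],[0,0,0.9,0,0,0],[0,0,0.9,0,0,0],[0,0,0.9,0,0,0]]' 
python3 -m handwheel '[[0,0,0.15,0,0,0],[0,0,0.3,0,0,0],[0,0,0.3,0,0,0],[0,0,0.3,0,0,0]]' 
python3 -m handwheel '[[0,0,0,0,0,0],[0,0,0,0,0,0],[0,0,0,0,0,0],[0,0,0,0,0,0],[0,0,0,0,0,0],[0,0,0,0,0,0],[0,0,0,0,0,0],[0,0,0,0,0,0],[0,0,0,0,0,0],[0,0,0,0,0,0]]' 1
```

```text
time: 6.87
tool_pos: [0.4885, -0.1946, 0.0667]
ee_rot: [-3.132, 0.006, 0.511]
wrist_force: [-0.2, 0.2, -0.2]
width: 0.0563
finger_force: 0.0
time: 7.2
tool_pos: [0.492, -0.1964, 0.0128]
ee_rot: [-3.14, 0.001, 0.511]
wrist_force: [0.2, 1.0, 0.3]
width: 0.0565
finger_force: 0.0
time: 8.03
tool_pos: [0.4923, -0.1966, 0.013]
ee_rot: [3.141, -0.0, 0.511]
wrist_force: [-2.2, 0.1, 5.6]
width: 0.0198
finger_force: 29.9
```

```bash

python3 -m handwheel '[[0,0,-0.05,0,0,0],[0,0,-0.15,0,0,0],[0,0,-0.3,0,0,0],[0,0,-0.5,0,0,0],[0,0,-0.7,0,0,0],[0,0,-0.7,0,0,0],[0,0,-0.7,0,0,0]]' 
python3 -c "
from h import *
plan((.5619,.0352,.145),.511)"
```

```text
time: 8.62
tool_pos: [0.4938, -0.1975, 0.1556]
ee_rot: [3.136, -0.003, 0.511]
wrist_force: [-0.0, 0.3, -2.8]
width: 0.0204
finger_force: 29.9
t 8.62 pos [ 0.4938 -0.1975  0.1556] rot [ 3.1359 -0.0035  0.5113] F [-0.   0.3 -2.8] w 0.0204 ff 29.9 q6 [-0.49  0.57]
shift [ 0.866 -0.849  0.051] turn [ 0.011 -0.007  0.   ]
```

```bash

python3 -m handwheel '[[0.1,-0.1,0,0,0,0],[0.2,-0.2,0,0,0,0],[0.35,-0.35,0,0,0,0],[0.5,-0.5,0.02,0,0,0],[0.65,-0.65,0.02,0,0,0],[0.78,-0.77,0.04,0,0,0],[0.866,-0.849,0.05,0,0,0],[0.866,-0.849,0.05,0,0,0],[0.866,-0.849,0.05,0,0,0],[0.866,-0.849,0.05,0,0,0]]' 
python3 - <<'E'
from m import *
plan((.5619,.0352,.100),.511)
sc,_=snap('scene','s2.png'); im,_=snap('top','t2.png')
k1,_=blob(sc[:,:,::-1].copy(),(105,120,50),(130,255,255),(270,200,320,245));print(cv2.boundingRect(k1))
cv2.imwrite('pics/v2.png',np.hstack([cv2.resize(sc[170:320,240:400,::-1],None,fx=2.5,fy=2.5),cv2.resize(im[140:290,230:390,::-1],None,fx=2.5,fy=2.5)]))
E
```

```text
time: 9.45
tool_pos: [0.5589, 0.0357, 0.1402]
ee_rot: [-3.14, 0.004, 0.511]
wrist_force: [0.3, -0.4, -2.1]
width: 0.0198
finger_force: 29.9
t 9.45 pos [0.5589 0.0357 0.1402] rot [-3.1401  0.004   0.5112] F [ 0.3 -0.4 -2.1] w 0.0198 ff 29.9 q6 [-0.04  1.02]
shift [0.013 0.01  0.201] turn [-0.003  0.008  0.   ]
(282, 211, 26, 24)
```

View pics/v2.png

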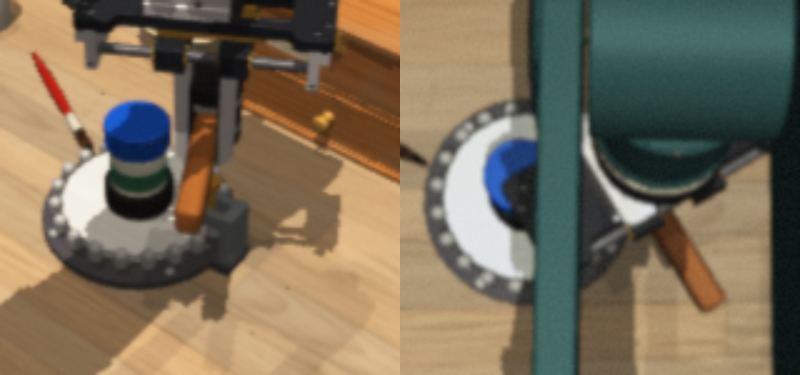

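The scene crop shows the mallet handle level in the grip. In the top crop the arm hides the pin, with the mallet over it as intended. Next I lower it to contact, then drive down.

```bash

python3 -m handwheel '[[0.013,0.01,0.05,0,0,0],[0.013,0.01,0.12,0,0,0],[0.013,0.01,0.17,0,0,0],[0.013,0.01,0.17,0,0,0]]' 
python3 -m handwheel '[[0,0,0.06,0,0,0],[0,0,0.14,0,0,0],[0,0,0.14,0,0,0],[0,0,0.14,0,0,0]]' 
python3 -c "
from h import *
plan((.5619,.0352,.080),.511)"
```

```text
time: 9.88
tool_pos: [0.5613, 0.035, 0.1049]
ee_rot: [-3.138, 0.005, 0.51]
wrist_force: [-0.9, 0.1, -3.7]
width: 0.0196
finger_force: 29.9
time: 10.22
tool_pos: [0.5636, 0.0355, 0.0804]
ee_rot: [3.141, -0.001, 0.511]
wrist_force: [-0.5, -0.5, -2.3]
width: 0.0195
finger_force: 30.0
t 10.22 pos [0.5636 0.0355 0.0804] rot [ 3.1414e+00 -6.0000e-04  5.1080e-01] F [-0.5 -0.5 -2.3] w 0.0195 ff 30.0 q6 [-0.04  1.02]
shift [-0.008 -0.003  0.002] turn [ 0.    -0.001 -0.   ]
```

```bash

python3 -m handwheel '[[0,0,0.015,0,0,0],[0,0,0.015,0,0,0]]' 
python3 -m handwheel '[[0,0,0.015,0,0,0],[0,0,0.015,0,0,0]]'
python3 -m handwheel '[[0,0,0.015,0,0,0],[0,0,0.015,0,0,0]]' 
python3 - <<'E'
from m import *
plan((.5619,.0352,.080),.511)
sc,_=snap('scene','s3.png'); 
cv2.imwrite('pics/v3.png',cv2.resize(sc[180:300,250:390,::-1],None,fx=5,fy=5,interpolation=cv2.INTER_CUBIC))
E
```

```text
time: 10.38
tool_pos: [0.5641, 0.0356, 0.0796]
ee_rot: [3.14, -0.002, 0.511]
wrist_force: [-2.8, -0.9, 5.5]
width: 0.0198
finger_force: 30.0
time: 10.55
tool_pos: [0.5642, 0.0355, 0.0791]
ee_rot: [3.139, -0.003, 0.511]
wrist_force: [-7.1, -0.5, 14.6]
width: 0.02
finger_force: 30.0
time: 10.72
tool_pos: [0.5644, 0.0354, 0.0775]
ee_rot: [3.139, -0.003, 0.512]
wrist_force: [-9.2, -1.5, 18.2]
width: 0.0196
finger_force: 30.0
t 10.72 pos [0.5644 0.0354 0.0775] rot [ 3.1389 -0.0034  0.5115] F [-9.2 -1.5 18.2] w 0.0196 ff 30.0 q6 [-0.04  1.02]
shift [-0.011 -0.005 -0.013] turn [ 0.005 -0.006  0.001]
```

View pics/v3.png

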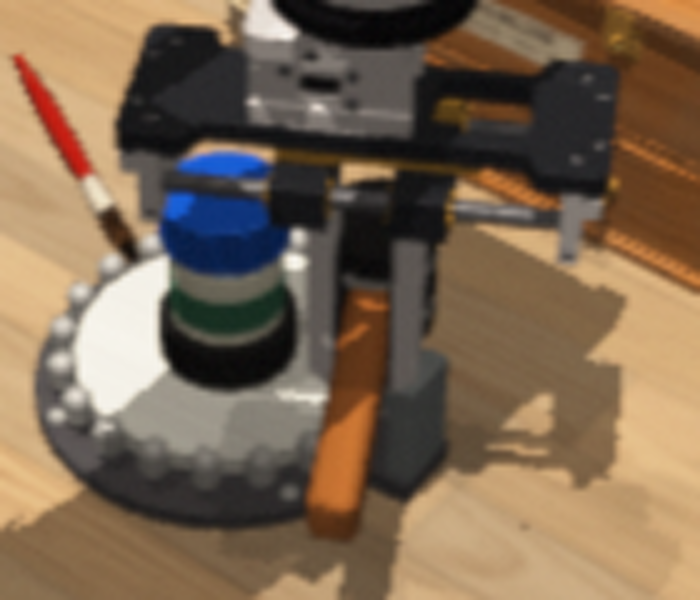

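The crop shows the mallet seated over the pin beside the post. With 18 N at this height, the pin is probably down. I'll back off to the original spot and check.

```bash

python3 -m handwheel '[[0,0,-0.05,0,0,0],[0,0,-0.15,0,0,0],[0,0,-0.3,0,0,0],[0,0,-0.4,0,0,0],[0,0,-0.4,0,0,0]]' 
python3 -m handwheel '[[-0.1,0.1,0,0,0,0],[-0.2,0.2,0,0,0,0],[-0.35,0.35,0,0,0,0],[-0.5,0.5,0,0,0,0],[-0.65,0.65,0,0,0,0],[-0.78,0.77,0,0,0,0],[-0.866,0.849,0,0,0,0],[-0.866,0.849,0,0,0,0],[-0.866,0.849,0,0,0,0]]' 
python3 - <<'E'
from m import *
plan((.4923,-.1966,.014),.511)
im,dd=snap('top','t3.png');sc,_=snap('scene','s4.png'); b=im[:,:,::-1].copy()
p2,_=blob(b,(12,120,100),(30,255,255),(308,190,335,222)); p1,_=blob(sc[:,:,::-1].copy(),(12,120,100),(30,255,255),(312,232,338,260))
print(cv2.boundingRect(p1),cv2.boundingRect(p2),tri(cen(p1),cen(p2)))
for z in (.086,.068): print(z,proj(c,(.5907,.0513,z)),proj(d,(.5907,.0513,z)))
print(cen(p1),cen(p2))
E
```

```text
time: 11.18
tool_pos: [0.5667, 0.0358, 0.1572]
ee_rot: [3.136, -0.01, 0.511]
wrist_force: [0.6, -0.6, -1.3]
width: 0.02
finger_force: 30.0
time: 11.93
tool_pos: [0.4945, -0.1977, 0.1496]
ee_rot: [-3.139, 0.001, 0.508]
wrist_force: [-0.3, 1.6, -2.4]
width: 0.0193
finger_force: 30.0
t 11.93 pos [ 0.4945 -0.1977  0.1496] rot [-3.1391e+00  8.0000e-04  5.0840e-01] F [-0.3  1.6 -2.4] w 0.0193 ff 30.0 q6 [-0.49  0.58]
shift [-0.006 -0.009  0.678] turn [-0.005  0.002 -0.005]
(321, 246, 7, 7) (313, 207, 9, 8) (array([0.59072914, 0.05096866, 0.06533981]), np.float64(0.0017865100709564116))
0.086 [324.50875357 241.31669238] [316.75639608 208.99860371]
0.068 [324.31378931 247.70529243] [316.55037946 210.8400722 ]
(324.0, 248.77604166666666) (317.0, 210.75968992248062)
```

The pin measures about 18.9 mm lower than before, so it is fully down. Now I'll set the mallet down.

```bash

python3 -m handwheel '[[0,-0.01,0.1,0,0,0],[0,-0.01,0.3,0,0,0],[0,-0.01,0.45,0,0,0],[0,-0.01,0.58,0,0,0],[0,-0.01,0.6,0,0,0],[0,-0.01,0.6,0,0,0]]' 
python3 -m handwheel '[[0,0,0.03,0,0,0],[0,0,0.05,0,0,0],[0,0,0.06,0,0,0],[0,0,0.06,0,0,0]]'
python3 -m handwheel '[[0,0,0.01,0,0,0],[0,0,0.015,0,0,0],[0,0,0.015,0,0,0]]'
```

```text
time: 12.53
tool_pos: [0.4931, -0.193, 0.029]
ee_rot: [-3.137, 0.003, 0.513]
wrist_force: [-0.0, -0.3, -1.6]
width: 0.0195
finger_force: 30.0
time: 12.87
tool_pos: [0.4951, -0.1955, 0.0203]
ee_rot: [3.14, -0.001, 0.511]
wrist_force: [0.7, -0.4, -2.3]
width: 0.0198
finger_force: 30.0
time: 13.12
tool_pos: [0.4945, -0.1954, 0.0166]
ee_rot: [3.141, -0.0, 0.511]
wrist_force: [0.1, 0.2, -2.1]
width: 0.0198
finger_force: 30.0
```

```bash

python3 -m handwheel '[[0,0,0.008,0,0,0],[0,0,0.016,0,0,0],[0,0,0.016,0,0,0],[0,0,0.016,0,0,0]]'
python3 -m handwheel '[[0,0,0.005,0,0,0],[0,0,0.005,0,0,0],[0,0,0.005,0,0,0]]'
```

```text
time: 13.45
tool_pos: [0.4943, -0.1953, 0.013]
ee_rot: [-3.141, 0.0, 0.511]
wrist_force: [-0.1, -0.8, -2.3]
width: 0.02
finger_force: 30.0
time: 13.7
tool_pos: [0.4945, -0.1953, 0.0122]
ee_rot: [-3.141, -0.0, 0.511]
wrist_force: [-1.0, -0.0, -2.5]
width: 0.02
finger_force: 30.0
```

```bash

python3 -m handwheel '[[0,0,0.008,0,0,0],[0,0,0.008,0,0,0],[0,0,0.008,0,0,0]]'
python3 -m handwheel '[[0,0,0.008,0,0,0],[0,0,0.008,0,0,0],[0,0,0.008,0,0,0]]'
```

```text
time: 13.95
tool_pos: [0.4944, -0.1952, 0.0106]
ee_rot: [-3.141, 0.0, 0.511]
wrist_force: [-0.4, 0.4, -2.3]
width: 0.0196
finger_force: 30.0
time: 14.2
tool_pos: [0.4946, -0.1954, 0.0102]
ee_rot: [3.141, -0.0, 0.511]
wrist_force: [-2.2, 1.1, 5.6]
width: 0.0197
finger_force: 30.0
```

```bash

python3 -m handwheel '[[0,0,0,0,0,0],[0,0,0,0,0,0],[0,0,0,0,0,0],[0,0,0,0,0,0],[0,0,0,0,0,0],[0,0,0,0,0,0],[0,0,0,0,0,0],[0,0,0,0,0,0]]' -0.9
python3 -m handwheel '[[0,0,-0.1,0,0,0],[0,0,-0.3,0,0,0],[0,0,-0.5,0,0,0],[0,0,-0.7,0,0,0],[0,0,-0.9,0,0,0],[0,0,-0.95,0,0,0],[0,0,-0.95,0,0,0],[0,0,-0.95,0,0,0]]' 
python3 - <<'E'
from h import *
plan((.585,.125,.21),.511)
sc,_=snap('scene','s5.png')
E
```

```text
time: 14.87
tool_pos: [0.4945, -0.1953, 0.009]
ee_rot: [-3.141, -0.0, 0.511]
wrist_force: [-0.2, 0.0, -0.3]
width: 0.0695
finger_force: 0.0
time: 15.53
tool_pos: [0.4945, -0.1953, 0.1988]
ee_rot: [3.141, -0.0, 0.511]
wrist_force: [-0.6, 0.2, -0.4]
width: 0.089
finger_force: 0.0
t 15.53 pos [ 0.4945 -0.1953  0.1988] rot [ 3.1413e+00 -2.0000e-04  5.1130e-01] F [-0.6  0.2 -0.4] w 0.089 ff 0.0 q6 [-0.48  0.58]
shift [ 1.178 -1.175 -0.056] turn [ 0. -0.  0.]
```

View pics/s5.png

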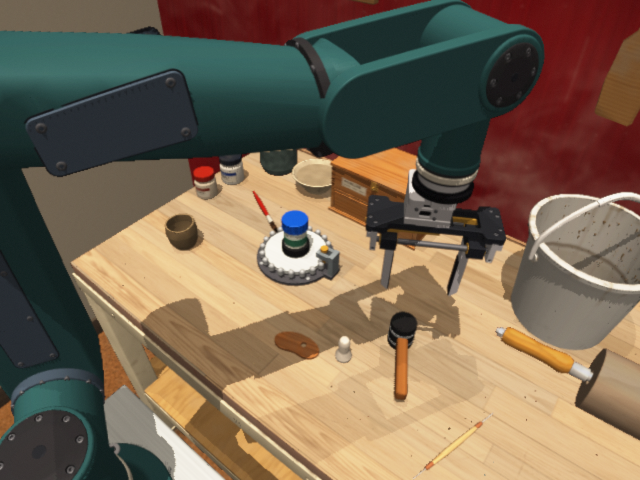

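The mallet stands upright at (402,330), clear of the stand, and nothing else has moved. Now on to the cap.

```bash

python3 -m handwheel '[[0.15,-0.15,-0.05,0,0,0],[0.3,-0.3,-0.1,0,0,0],[0.45,-0.45,-0.13,0,0,0],[0.59,-0.588,-0.13,0,0,0],[0.59,-0.588,-0.13,0,0,0]]' 
python3 -m handwheel '[[0.15,-0.15,-0.05,0,0,0],[0.3,-0.3,-0.1,0,0,0],[0.45,-0.45,-0.13,0,0,0],[0.59,-0.588,-0.13,0,0,0],[0.59,-0.588,-0.13,0,0,0],[0.59,-0.588,-0.13,0,0,0],[0.59,-0.588,-0.13,0,0,0]]' 
python3 - <<'E'
from m import *
plan((.585,.125,.082),.511)
c=viewer.calibration('wrist'); w,_=snap('wrist','w3.png'); b=w[:,:,::-1].copy()
k,_=blob(b,(105,120,50),(130,255,255),(100,0,600,400)); print(cv2.boundingRect(k))
e=cv2.fitEllipse(cv2.convexHull(k)); print(e,onz(c,*e[0],.113)); print(proj(c,(.585,.125,.113)))
cv2.circle(b,tuple(int(i) for i in e[0]),2,(0,255,255),-1); cv2.imwrite('pics/v4.png',b)
E
```

```text
time: 16.0
tool_pos: [0.5398, -0.0285, 0.222]
ee_rot: [-3.135, 0.001, 0.519]
wrist_force: [-0.4, -0.6, -0.2]
width: 0.0894
finger_force: 0.0
time: 16.58
tool_pos: [0.5843, 0.1247, 0.248]
ee_rot: [-3.14, 0.005, 0.512]
wrist_force: [-0.9, -0.6, 0.3]
width: 0.0893
finger_force: 0.0
t 16.58 pos [0.5843 0.1247 0.248 ] rot [-3.1403  0.0053  0.5116] F [-0.9 -0.6  0.3] w 0.0893 ff 0.0 q6 [0.12 1.17]
shift [0.008 0.002 0.83 ] turn [-0.003  0.01   0.001]
(286, 196, 55, 58)
((312.972900390625, 224.9837188720703), (55.90412521362305, 57.77666473388672), 4.7779645919799805) [0.58721787 0.12662065 0.113     ]
[313.30287755 227.68123028]
```

View pics/v4.png

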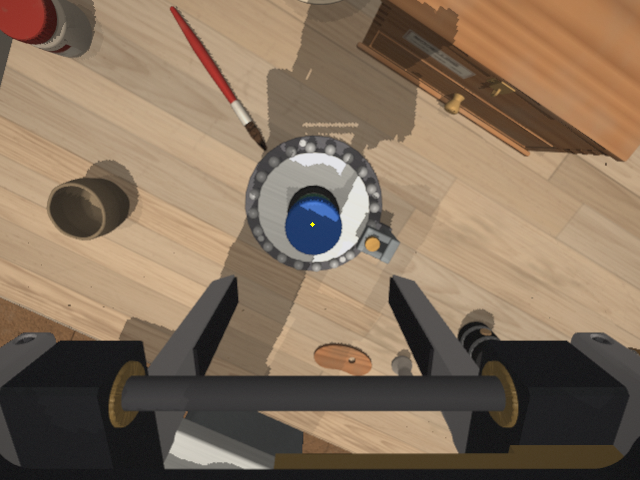

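The wrist view shows the cap centred at (313,225), within 2 mm of the triangulated position, and the pin head at (373,244). I'll descend over the cap.

```bash

python3 -m handwheel '[[0.011,0.003,0.1,0,0,0],[0.011,0.003,0.25,0,0,0],[0.011,0.003,0.4,0,0,0],[0.011,0.003,0.55,0,0,0],[0.011,0.003,0.7,0,0,0],[0.011,0.003,0.8,0,0,0],[0.011,0.003,0.83,0,0,0],[0.011,0.003,0.83,0,0,0],[0.011,0.003,0.83,0,0,0]]' 
python3 -c "
from h import *
plan((.5855,.1255,.082),.511)"
```

```text
time: 17.38
tool_pos: [0.5878, 0.1247, 0.0859]
ee_rot: [3.141, -0.001, 0.51]
wrist_force: [0.2, -0.2, -0.3]
width: 0.0893
finger_force: 0.0
t 17.38 pos [0.5878 0.1247 0.0859] rot [ 3.1412e+00 -7.0000e-04  5.0960e-01] F [ 0.2 -0.2 -0.3] w 0.0893 ff 0.0 q6 [0.11 1.18]
shift [-0.008 -0.009  0.019] turn [ 0.001 -0.001 -0.003]
```

```bash

python3 -m handwheel '[[-0.008,-0.009,0.017,0,0,0],[-0.008,-0.009,0.017,0,0,0],[-0.008,-0.009,0.017,0,0,0]]' 
python3 -m handwheel '[[0,0,0,0,0,0],[0,0,0,0,0,0],[0,0,0,0,0,0],[0,0,0,0,0,0],[0,0,0,0,0,0],[0,0,0,0,0,0],[0,0,0,0,0,0],[0,0,0,0,0,0],[0,0,0,0,0,0]]' 1
```

```text
time: 17.63
tool_pos: [0.5859, 0.1267, 0.0832]
ee_rot: [3.141, -0.002, 0.511]
wrist_force: [-0.5, 0.6, 0.2]
width: 0.0895
finger_force: 0.0
time: 18.38
tool_pos: [0.5857, 0.1259, 0.0817]
ee_rot: [3.14, -0.0, 0.511]
wrist_force: [2.2, -3.3, -0.6]
width: 0.0552
finger_force: 30.0
```

Gripped at 55 mm with low side force. I'll unscrew the first step slowly, following the thread pitch.

```bash

python3 -m handwheel '[[0,0,-0.001,0,0,-0.1],[0,0,-0.002,0,0,-0.2],[0,0,-0.003,0,0,-0.3],[0,0,-0.0045,0,0,-0.4],[0,0,-0.0055,0,0,-0.5],[0,0,-0.0055,0,0,-0.5]]' 
python3 - <<'E'
from h import *
plan((.5857,.1259,.0817),.511); print(robot.get_obs()['wrist_torque'].round(3))
E
```

```text
time: 18.88
tool_pos: [0.5839, 0.1269, 0.0823]
ee_rot: [-3.139, 0.002, 0.774]
wrist_force: [-1.8, -2.3, -0.0]
width: 0.0549
finger_force: 30.0
t 18.88 pos [0.5839 0.1269 0.0823] rot [-3.139e+00  1.800e-03  7.741e-01] F [-1.8 -2.3 -0. ] w 0.0549 ff 30.0 q6 [0.12 0.92]
shift [0.003 0.01  0.003] turn [-0.004  0.004  0.502]
[-0.263  0.408 -0.099]
```

```bash

python3 -m handwheel '[[0,0,-0.001,0,0,-0.12],[0,0,-0.0025,0,0,-0.24],[0,0,-0.004,0,0,-0.36],[0,0,-0.005,0,0,-0.48],[0,0,-0.0065,0,0,-0.6],[0,0,-0.008,0,0,-0.72],[0,0,-0.0095,0,0,-0.84],[0,0,-0.0107,0,0,-0.95]]' 
python3 -m handwheel '[[0,0,-0.001,0,0,-0.12],[0,0,-0.0025,0,0,-0.24],[0,0,-0.004,0,0,-0.36],[0,0,-0.005,0,0,-0.48],[0,0,-0.0065,0,0,-0.6],[0,0,-0.008,0,0,-0.72],[0,0,-0.0095,0,0,-0.84],[0,0,-0.0107,0,0,-0.95],[0,0,-0.0107,0,0,-0.95]]' 
python3 - <<'E'
from h import *
plan((.5857,.1259,.0817),.511); print(robot.get_obs()['wrist_torque'].round(3))
from m import blob,cen,tri
a,_=snap('scene','s6.png'); k,_=blob(a[:,:,::-1].copy(),(105,120,50),(130,255,255),(270,195,320,245)); print(cv2.boundingRect(k))
E
```

```text
time: 19.55
tool_pos: [0.5834, 0.1262, 0.0843]
ee_rot: [-3.138, 0.002, 1.272]
wrist_force: [-2.7, -3.0, 0.7]
width: 0.0551
finger_force: 30.0
time: 20.3
tool_pos: [0.5843, 0.1262, 0.0866]
ee_rot: [-3.139, 0.0, 1.768]
wrist_force: [-1.9, -3.2, -0.7]
width: 0.0553
finger_force: 30.0
t 20.3 pos [0.5843 0.1262 0.0866] rot [-3.1392e+00  4.0000e-04  1.7675e+00] F [-1.9 -3.2 -0.7] w 0.0553 ff 30.0 q6 [ 0.12 -0.08]
shift [-0.003  0.007  0.024] turn [-0.003  0.004  2.4  ]
[-0.575  0.317  0.003]
(291, 209, 17, 24)
```

```bash

python3 -m handwheel '[[0,0,-0.001,0,0,-0.12],[0,0,-0.0025,0,0,-0.24],[0,0,-0.004,0,0,-0.36],[0,0,-0.005,0,0,-0.48],[0,0,-0.0065,0,0,-0.6],[0,0,-0.008,0,0,-0.72],[0,0,-0.0095,0,0,-0.84],[0,0,-0.0107,0,0,-0.95]]' 
python3 -m handwheel '[[0,0,-0.001,0,0,-0.12],[0,0,-0.0025,0,0,-0.24],[0,0,-0.004,0,0,-0.36],[0,0,-0.005,0,0,-0.48],[0,0,-0.0065,0,0,-0.6],[0,0,-0.008,0,0,-0.72],[0,0,-0.0095,0,0,-0.84],[0,0,-0.0107,0,0,-0.95]]' 
python3 -m handwheel '[[0,0,-0.001,0,0,-0.12],[0,0,-0.0025,0,0,-0.24],[0,0,-0.004,0,0,-0.36],[0,0,-0.005,0,0,-0.48],[0,0,-0.0065,0,0,-0.6],[0,0,-0.008,0,0,-0.72],[0,0,-0.0095,0,0,-0.84],[0,0,-0.0107,0,0,-0.95],[0,0,-0.0107,0,0,-0.95],[0,0,-0.0107,0,0,-0.95]]' 
python3 - <<'E'
from h import *
plan((.585,.1255,.1125),3.26); print(robot.get_obs()['wrist_torque'].round(3))
E
```

```text
time: 21.02
tool_pos: [0.5843, 0.1278, 0.0885]
ee_rot: [-3.141, -0.003, 2.266]
wrist_force: [-1.8, 0.6, -1.1]
width: 0.0552
finger_force: 30.0
time: 21.68
tool_pos: [0.5838, 0.1271, 0.0905]
ee_rot: [-3.141, -0.003, 2.764]
wrist_force: [-2.5, -2.0, -1.6]
width: 0.0552
finger_force: 30.0
time: 22.52
tool_pos: [0.5853, 0.1269, 0.0933]
ee_rot: [3.141, 0.0, -3.026]
wrist_force: [1.3, -0.3, -2.5]
width: 0.055
finger_force: 30.0
t 22.52 pos [0.5853 0.1269 0.0933] rot [ 3.1411e+00  3.0000e-04 -3.0257e+00] F [ 1.3 -0.3 -2.5] w 0.055 ff 30.0 q6 [ 0.12 -1.57]
shift [ 0.002 -0.007 -0.096] turn [ 0.001  0.    -0.005]
[-0.21  -0.066  0.009]
```

```bash

python3 -m handwheel '[[0,0,-0.01,0,0,0],[0,0,-0.02,0,0,0],[0,0,-0.02,0,0,0]]'
```

```text
time: 22.77
tool_pos: [0.5855, 0.1273, 0.0983]
ee_rot: [3.14, 0.001, -3.024]
wrist_force: [-0.4, 0.4, -1.2]
width: 0.0549
finger_force: 30.0
```

```bash

python3 -m handwheel '[[0,0,-0.02,0,0,0],[0,0,-0.045,0,0,0],[0,0,-0.068,0,0,0],[0,0,-0.068,0,0,0],[0,0,-0.068,0,0,0],[0,0,-0.068,0,0,0],[0,0,-0.068,0,0,0]]'
python3 - <<'E'
from m import *
plan((.5855,.1255,.1125),3.26)
s,_=snap('scene','s7.png'); t,_=snap('top','t4.png')
cv2.imwrite('pics/v5.png',np.hstack([cv2.resize(s[120:370,220:420,::-1],None,fx=2,fy=2),cv2.resize(t[120:370,280:480,::-1],None,fx=2,fy=2)]))
E
```

```text
time: 23.35
tool_pos: [0.585, 0.1267, 0.1108]
ee_rot: [3.141, -0.0, -3.023]
wrist_force: [-0.5, -0.3, -0.7]
width: 0.0553
finger_force: 30.0
t 23.35 pos [0.585  0.1267 0.1108] rot [ 3.1414e+00 -5.0000e-04 -3.0231e+00] F [-0.5 -0.3 -0.7] w 0.0553 ff 30.0 q6 [ 0.12 -1.57]
shift [-0.002 -0.006 -0.008] turn [ 0.    -0.001  0.   ]
```

View pics/v5.png

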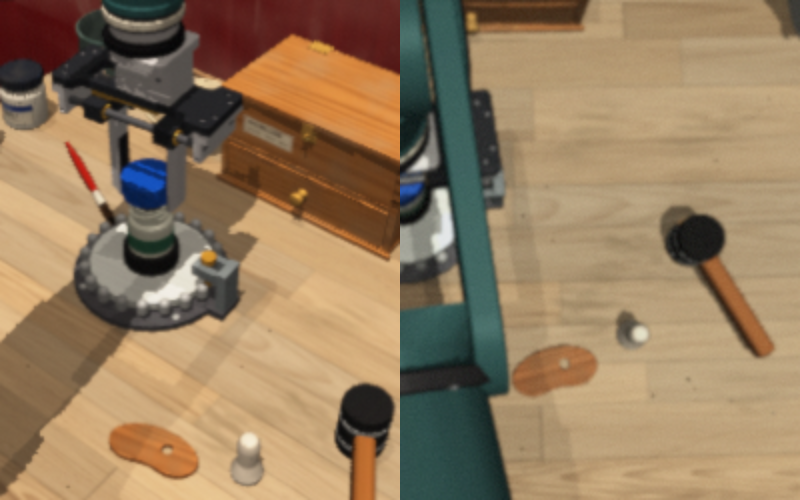

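The cap hangs level in the grip at (145,185) in the left crop. Its lower edge is about 10 mm above the rim, the pin is down, and the mallet and other items are in place.

```bash
python3 -c "
from bench import robot
print(robot.close_job())"
```

```text
the job is handed in; nothing more can be done
None
```

I handed the job in at about 23 s: the lock pin is fully down, the mallet is back standing on the table clear of the stand, and the arm holds the free cap level about 10 mm above the jar's mouth; the first mallet grasp closed too slowly and was repeated, moving nothing.

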